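Fit a shelf-edge label holder and keep it pressed home

TASK

Take the shorter of the two white label holders out of the grey stand and push it, upright with its label side still to the front, down behind the lip of the metal clip on the front edge of the bottle shelf, until the sprung seat inside the clip will go no further. Finish while still holding it pressed fully home: do not let go, because the spring lifts it again. Leave the longer holder and the bottles on the shelf where they are.

Things in the scene. Friction and masses are not known exactly. Their poses are not given: they have to be found in the camera images.
- holder_short: Label holder to fit: white plate 60 wide (y), 6 thick (x), 64 tall (z) mm, 30-65 g; lowest 5 mm only 4 thick, 56 wide. Origin: centre of its lower edge, z up; -x = label side (paper window in a frame that is not solid, 31-59 mm up). Starts loosely upright (may lean a few degrees) in a stand slot, its lower 18 mm hidden, label side to the robot, square to the stand; at which end varies.
- holder_short_face (a point): Centre of the label face of the short holder: 3 mm to its -x, 45 mm above its lower edge.
- holder_long: The other label holder, to be left alone: same plate but 90 mm wide (y), too wide for the clip; same origin and axes. Stands in the other slot of the stand.
- stand: Fixed grey plastic stand, base 40 x 207 mm (x, y), 22 mm high, with two slots end to end along its y, centred 50.5 mm either side of its centre, each 8 mm wide, 98 mm long (y), 18 mm deep. Origin: centre of its underside, on the worktop.
- bottle_shelf: Fixed low white bench shelf, 110 mm deep (x) and 220 mm long (y), deck top 75 mm above the worktop; front faces its -x. Origin: centre of its underside. The three bottles stand on the rear half of the deck, at least 60 mm behind the clip's slot. Its place and yaw vary.
- clip: Fixed metal clip on the shelf's front edge, square to the shelf, place along it varies: a pocket open on top, 74 mm wide (y), 15 deep (x). Origin: centre of its underside, 39 mm above the worktop; -x = front. Slot 9 mm (x) by 66 mm (y). Lip and back wall end 36 mm above the origin, flush with the deck; the lip's flange flares outward up to 44 mm. A 2 mm tongue lies on the deck behind it.
- lip_mouth (a point): Centre of the slot's mouth, 36 mm above the clip's origin, level with the shelf deck.
- seat (a joint): Sprung seat at the bottom of the slot, m: 0 = up (top 16 mm above the clip's origin, 20 mm below the mouth), 0.008 = fully down (top 28 mm below the mouth; 36 mm of the holder then stand above the mouth). The spring takes 3 N to start, 8 N fully down, then a rigid stop; it rises again when released.
- shelf_vial_a: Small capped vial, 28 mm wide, 60 mm tall, loose on the shelf; origin at the centre of its underside.
- shelf_vial_d: Small capped vial, 28 mm wide, 60 mm tall, loose on the shelf; origin at the centre of its underside.
- shelf_dropper_bottle: Dropper bottle, 33 mm wide, 102 mm tall, loose on the shelf; origin at the centre of its underside.

How it is judged:
By the outcome, as a careful person would: the job done as asked, in the order asked, and still so for the second after the job is handed in, while the arm keeps its last pose, push and grip.
It also fails if it takes over 38 s, if anything falls off the work surface, if the arm or the gripper's body presses on something with over 40 N, if the wrist force passes 120 N, or if a joint passes its speed limit or range.

ROBOT

A 6-joint arm with a two-finger parallel gripper is mounted at the origin on a cart in front of the work surface, level with it; the furniture and walls round the work are solid. World frame = base frame: x ahead of the robot, y to its left, z up, the work surface at z = 0. Lengths are in m, angles in degrees, forces in N, time in s.
With the tool pointing down it reaches from about 0.3 to 0.775 m from the base axis. Payload 14.6 kg.
Tool frame: the origin (TCP) lies at the very end of the fingers, on their centre line; the grasp point (between the pads) lies 19 mm behind it; z points along the fingers, y is the line along which they close (so a half turn about z gives the same grasp; the last joint's range is limited). The gripper opens to 94 mm and grips with 3 to 60 N. Pads are 16 mm wide; open, the fingers measure 119 mm over their backs; the gripper's body (75 mm by 177 mm) begins 78 mm behind the grasp point.
Start: joints at [65.283, 17.183, 87.147, -0, 75.671, -3.816], TCP at [0.196, 0.514, 0.205] pointing down, gripper open.
Joint ranges: [-173.82, 173.82], [-45.26, 126.66], [13.44, 144.39], [-59.66, 239.66], [0, 175.72], [-146.38, 146.38]. Speed limits (degrees/s): [127.2, 127.2, 147.25, 180, 180, 180].

INTERFACE

Orientations are given as a 3x3 rotation matrix whose columns are the frame's x, y, z axes.
In Python, from cell import ctrl, optics, workorder gives the robot as it stands.
- The arm moves only by the shell command python3 -m inch 'ROWS'. ROWS is JSON, a list that holds one entry, the list of rows, each a list of 7 numbers: the shift along the tool's x, y, z in m, then the turn, a rotation vector about the tool's x, y, z in degrees, then the opening, from 0 (shut) to 1 (fully open). In form: [[[dx, dy, dz, ax, ay, az, hand], ...]]. A call has 1 to 5 rows; each row shifts and turns the commanded pose from where the row before left it, along the tool's axes as they then stand; what a row does not reach is not made up. A row lasts 1/8 s, in which the tool goes at most 62.5 mm and 10.7 degrees, less where a joint would pass 70% of its speed; a pose out of reach is approached as far as the arm can. A call is refused whole if a number of a shift passes 0.0625 or a number of a turn 10.7, either way. A call with a gripper value outside its range is refused whole. The fingers move at their own pace and stop on an object; the grip force is fixed at half the most. Time passes only in rows, so rows that do not move let the fingers close. It gives the time, the measured TCP pose, the force, the opening and the grip force at its end, in the units of the state.
- ctrl.read_state(): the state, without advancing time (a new reading comes with each control period).
- optics.grab_frame(name): name is "scene" or "top" or "wrist"; returns a dict with "color" (420x560x3 uint8, blue, green, red), "fov_y" (degrees; the focal length in pixels is half the picture's height over the tangent of half this angle, whatever the lens; pixels are square), "cx", "cy" (the principal point, pixels), "extrinsics" (4x4, takes a point from world to camera coordinates); the wrist camera has in their place "hand_eye" (4x4, takes a point from camera to tool coordinates, whose origin is the TCP and whose axes are the flange's). Camera axes: x right, y down, z forward; pixel columns grow to the right and rows downward; lengths in m; the calibration is good to about 2 mm. The wrist camera is an equidistant fisheye: a pixel r from the principal point sees the ray r / f radians off the axis. A picture is of the moment at which its call begins: read the wrist's pose just before it. There is no depth.
- workorder.job_done(): hands the job in; it is judged then, once.
The state is a dict: "time_s": time; "joint_positions": joint angles; "joint_velocities": joint speeds; "joint_torque": joint torques, N m; "eef_pos": TCP position; "eef_rot": TCP orientation; "ft_force": force on the tool from outside, world axes, zero at the start; "moment": the same for the moment, N m; "grip_width": finger opening in m; "finger_force": force on a finger pad.
Only numpy, scipy, OpenCV 4.12 (cv2) and the standard library are available. Lean on these libraries where they do the work, as an engineer would, in place of code of your own. Each camera call takes 0.05 s, during which the arm holds its last target. There are 200 camera calls.

## Working session

There is one attempt and no reset: what is moved stays moved. The work goes in short steps, Python scripts to look and compute and a shell command to move; the robot and the scene stay as the last step left them, time stands still between calls to the robot, and variables do not carry over. Pictures are saved under pics/ and viewed, at most 10 in all, crops included, and the job is handed in when it is done.

```bash
mkdir -p pics; ls
cat > h.py <<'E'
import numpy as np,cv2
from cell import ctrl,optics,workorder
def grab(n,save=None):
    s=ctrl.read_state(); f=optics.grab_frame(n)
    if save: cv2.imwrite('pics/'+save,f['color'])
    f['s']=s; return f
def ray(f,u,v):
    F=210/np.tan(np.radians(f['fov_y'])/2)
    a,b=u-f['cx'],v-f['cy']
    if 'hand_eye' in f:
        r=np.hypot(a,b);t=r/F;k=np.sin(t)/max(r,1e-9)
        d=np.array([a*k,b*k,np.cos(t)])
        H=np.array(f['hand_eye']);R=np.array(f['s']['eef_rot']);p=np.array(f['s']['eef_pos'])
        return p+R@H[:3,3],R@H[:3,:3]@d
    E=np.array(f['extrinsics']);R=E[:3,:3]
    return -R.T@E[:3,3],R.T@np.array([a/F,b/F,1])
def onz(f,u,v,z):
    o,d=ray(f,u,v);return o+d*(z-o[2])/d[2]
def proj(f,P):
    F=210/np.tan(np.radians(f['fov_y'])/2);P=np.array(P,float)
    if 'hand_eye' in f:
        H=np.array(f['hand_eye']);R=np.array(f['s']['eef_rot']);p=np.array(f['s']['eef_pos'])
        q=H[:3,:3].T@(R.T@(P-p)-H[:3,3]);t=np.arctan2(np.hypot(*q[:2]),q[2]);n=np.hypot(*q[:2])
        return np.array([f['cx']+F*t*q[0]/n,f['cy']+F*t*q[1]/n])
    E=np.array(f['extrinsics']);q=E[:3,:3]@P+E[:3,3]
    return np.array([f['cx']+F*q[0]/q[2],f['cy']+F*q[1]/q[2]])
E
python3 - <<'E'
from h import *
np.set_printoptions(precision=4,suppress=True)
a=grab('scene','s1.png');b=grab('top','t1.png');w=grab('wrist','w1.png')
for f in(a,b):print(f['fov_y'],f['cx'],f['cy'],f['extrinsics'])
print(w['fov_y'],w['hand_eye']);print(w['s'])
E
```

```text
pics
44.02507096624065 280.651716548281 198.91638899043372 [[ 0.7533 -0.6577 -0.007  -0.2611]
 [-0.4059 -0.4564 -0.7918  0.4289]
 [ 0.5175  0.5993 -0.6108  0.5352]
 [ 0.      0.      0.      1.    ]]
44.53084957213815 288.52237102514783 206.83029508282166 [[ 0.0024 -0.9998  0.0192  0.2317]
 [-0.9863 -0.0056 -0.1647  0.5974]
 [ 0.1648 -0.0185 -0.9862  0.921 ]
 [ 0.      0.      0.      1.    ]]
65.70646984690485 [[ 0.0004 -0.9602 -0.2795  0.0825]
 [ 1.      0.0002  0.0007 -0.0001]
 [-0.0006 -0.2795  0.9602 -0.1804]
 [ 0.      0.      0.      1.    ]]
{'time_s': 0.1, 'joint_positions': array([65.2838, 17.2134, 87.1772, -0.0005, 75.6691, -3.8158]), 'joint_velocities': array([ 0.0046, -0.1255, -0.1469,  0.1062,  0.0199,  0.0657]), 'joint_torque': array([  0.0022, -53.264 , -35.3287,   0.071 ,   0.0234,  -0.0001]), 'eef_pos': array([0.1961, 0.5136, 0.2049]), 'eef_rot': array([[-0.9342,  0.3567, -0.0004],
       [ 0.3567,  0.9342, -0.0009],
       [ 0.0001, -0.001 , -1.    ]]), 'ft_force': array([ 0.2308, -1.2966, -0.384 ]), 'moment': array([ 0.0459, -0.0193, -0.0335]), 'finger_force': 0.0, 'grip_width': 0.09420370012202799}
```

View pics/s1.png

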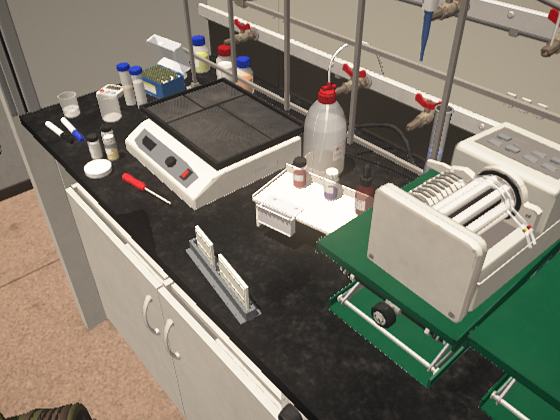

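View pics/t1.png

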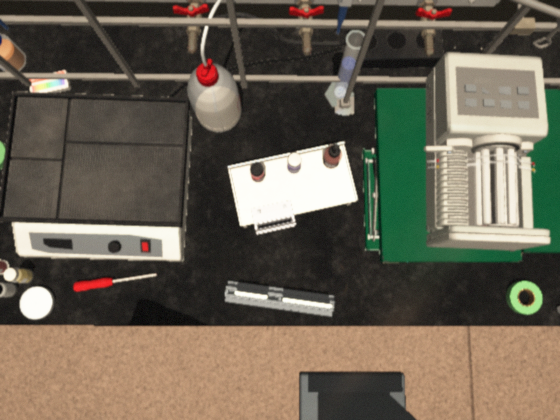

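The scene view shows the stand at (225,280) with the shorter holder at its far/left end (205,245), the longer one at (234,282), and the clip at (278,213) on the shelf. In the top view the short holder is at about (250,294), the clip at (275,220), and the shelf is yawed. I'll zoom in for corners.

Run:
```python
from h import *
t=cv2.imread('pics/t1.png');s=cv2.imread('pics/s1.png')
A=cv2.resize(t[205:325,215:345],None,fx=6,fy=5,interpolation=3)[:600]
A=cv2.resize(t[200:320,215:345],(780,600)); 
a=cv2.resize(t[200:320,215:345],(520,480),interpolation=2)
c=cv2.resize(s[185:325,180:315],(540,560),interpolation=2)
a=cv2.resize(t[195:320,220:340],(400,417),interpolation=2)
c=cv2.resize(s[185:325,180:315],(400,415),interpolation=2)
o=np.zeros((417,800,3),np.uint8);o[:417,:400]=a;o[:415,400:]=c
cv2.imwrite('pics/c1.png',o)
```

```text
(no output)
```

View pics/c1.png

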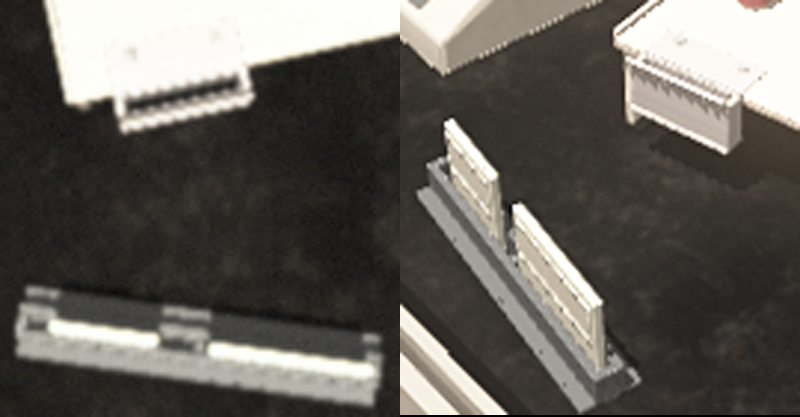

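The crop shows, on the left (top view), the short holder's upper edge from (48,326) to (158,340) and the long holder's from (208,348) to (374,371). The clip slot runs from about (128,108) to (240,88). On the right, the short holder stands at the far end. Next I turn these into positions.

Run:
```python
from h import *
np.set_printoptions(precision=4,suppress=True)
f=grab('top')
g=lambda X,Y,z:onz(f,220+X/3.3333,195+Y/3.336,z)
a,b=g(48,326,.068),g(158,340,.068);c,d=g(208,348,.068),g(374,371,.068)
for n,p,q in(('short',a,b),('long',c,d),('slot',g(128,108,.075),g(240,88,.075)),('standfront',g(18,356,.022),g(374,404,.022)),('shelffront',g(66,105,.075),onz(f,356,201,.075))):
    v=p-q;print(n,p[:2],q[:2],(p+q)[:2]/2,np.hypot(*v[:2]),'yaw',np.degrees(np.arctan2(-v[0],v[1])))
s=ctrl.read_state();R=s['eef_rot'];print('tool y yaw',np.degrees(np.arctan2(-R[0,1],R[1,1])))
```

```text
short [0.4363 0.3312] [0.429 0.272] [0.4327 0.3016] 0.05965530364377104 yaw -7.007170790796127
long [0.4249 0.2451] [0.4129 0.1558] [0.4189 0.2004] 0.09009116906197724 yaw -7.631724958701222
slot [0.5537 0.2893] [0.565  0.2282] [0.5593 0.2588] 0.06216052854178562 yaw 10.487695312198003
standfront [0.4196 0.3516] [0.3935 0.1512] [0.4066 0.2514] 0.20205467050446477 yaw -7.422573596997924
shelffront [0.5551 0.3232] [0.6034 0.1104] [0.5793 0.2168] 0.21817743336730722 yaw 12.789477741516894
tool y yaw -20.898894191950674
```

```bash
python3 -m inch '[[[-0.0495,-0.019,0,0,0,0,1],[-0.0495,-0.019,0,0,0,0,0.9],[-0.0495,-0.019,0,0,0,0,0.85],[-0.0495,-0.019,0,0,0,0,0.85],[-0.0495,-0.019,0,0,0,0,0.85]]]'; python3 -m inch '[[[-0.0495,-0.019,0,0,0,0,0.85],[0,0,0.02,0,0,-6.7,0.85],[0,0,0.02,0,0,-6.8,0.85],[0,0,0,0,0,0,0.85]]]'
python3 - <<'E'
from h import *
grab('wrist','w2.png')
E
```

```text
time_s: 0.82
eef_pos: [0.3946, 0.3354, 0.2054]
eef_rot: [[-0.934, 0.357, -0.0], [0.357, 0.934, -0.0], [0.0, -0.0, -1.0]]
ft_force: [0.1, 1.1, -0.6]
grip_width: 0.08
finger_force: 0.0
time_s: 1.32
eef_pos: [0.4325, 0.3009, 0.1643]
eef_rot: [[-0.992, 0.13, -0.002], [0.13, 0.992, -0.001], [0.002, -0.002, -1.0]]
ft_force: [0.9, 0.8, 0.1]
grip_width: 0.0799
finger_force: 0.0
```

View pics/w2.png

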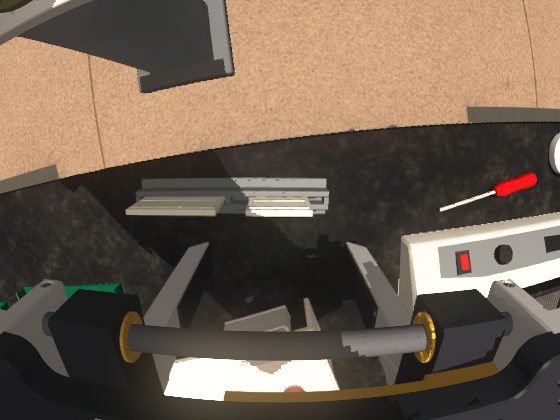

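The wrist view shows the robot side at the top. The short holder is at about (280,206) and the long one at about (177,207), with the clip just behind the fingers at (260,325). I'll zoom in on the holder.

Run:
```python
from h import *
t=cv2.imread('pics/w2.png')
cv2.imwrite('pics/c2.png',cv2.resize(t[172:224,230:335],(800,396),interpolation=2))
```

```text
(no output)
```

View pics/c2.png

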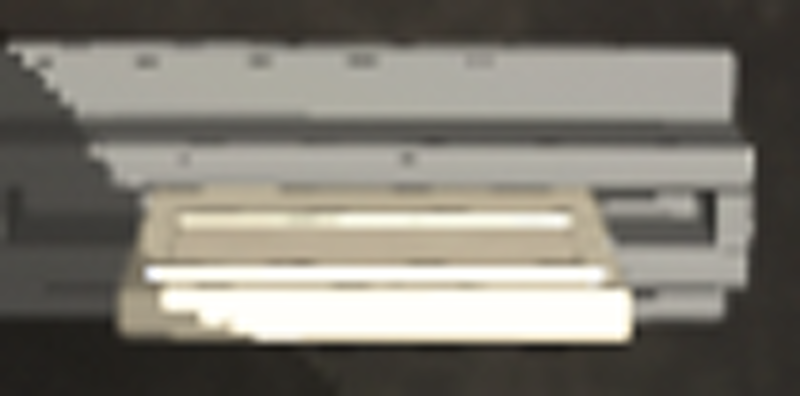

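The crop shows the holder's top face spanning crop x 118–632, y 287–343. The slot runs from y 190 to 245 at rim level, with its right end at x 716.

Run:
```python
from h import *
np.set_printoptions(precision=4,suppress=True)
f=grab('wrist');s=f['s'];R=s['eef_rot'];p=s['eef_pos']
g=lambda X,Y,z:R.T@(onz(f,230+X/7.619-.5+.07,172+Y/7.619-.5+.07,z)-p)*1000
print('tool coords mm'); 
for n,X,Y,z in(('topfrontL',118,287,.068),('topfrontR',632,287,.068),('topbackL',120,342,.068),('topbackR',632,342,.068),('slot near R',716,190,.022),('slot far R',716,245,.022),('slot near L',150,188,.022),('neartop rimR',750,145,.022),('rear rim R',745,288,.022)):print(n,g(X,Y,z))
print(p,R)
```

```text
tool coords mm
topfrontL [  2.1595 -28.1894  97.4691]
topfrontR [ 2.185  32.0387 97.4365]
topbackL [ -4.589  -28.1389  97.4646]
topbackR [-4.5688 32.2521 97.4319]
slot near R [  2.586   48.3996 143.4279]
slot far R [ -5.1365  48.6915 143.4227]
slot near L [  2.7695 -28.1819 143.4695]
neartop rimR [  8.8712  52.8334 143.4297]
rear rim R [-11.2365  52.9686 143.4164]
[0.4329 0.3013 0.1655] [[-0.9913  0.1313 -0.0007]
 [ 0.1313  0.9913 -0.0005]
 [ 0.0007 -0.0005 -1.    ]]
```

```bash
python3 -m inch '[[[-0.0012,0.002,0.04,0,0,0,0.8],[0,0,0.0405,0,0,0,0.8],[0,0,0.021,0,0,0,0.8],[0,0,0.02,0,0,0,0.8],[0,0,0,0,0,0,0.8]]]'; python3 -m inch '[[[0,0,0,0,0,0,0.4],[0,0,0,0,0,0,0.4],[0,0,0,0,0,0,0.4],[0,0,0,0,0,0,0.4]]]'
```

```text
time_s: 2.05
eef_pos: [0.4342, 0.3032, 0.0438]
eef_rot: [[-0.991, 0.13, -0.001], [0.13, 0.991, -0.001], [0.001, -0.001, -1.0]]
ft_force: [-0.2, -0.2, 0.1]
grip_width: 0.0753
finger_force: 0.0
time_s: 2.55
eef_pos: [0.435, 0.3035, 0.0451]
eef_rot: [[-0.992, 0.129, 0.002], [0.129, 0.992, 0.001], [-0.002, 0.001, -1.0]]
ft_force: [-0.3, -0.4, 6.8]
grip_width: 0.0597
finger_force: 30.0
```

```bash
python3 -m inch '[[[0,0,-0.02,0,0,0,0.4],[0,0,-0.035,0,0,0,0.4],[0,0,-0.05,0,0,0,0.4],[0,0,0,0,0,0,0.4],[0,0,0,0,0,0,0.4]]]'
python3 - <<'E'
from h import *
f=grab('wrist');t=f['color'];s=f['s']
s2=grab('scene')['color'];tp=grab('top')['color']
cv2.imwrite('pics/w3f.png',t);cv2.imwrite('pics/s3.png',s2);cv2.imwrite('pics/t3.png',tp)
o=np.zeros((600,800,3),np.uint8)
o[:,:500]=cv2.resize(t[180:360,205:355],(500,600),interpolation=2)
o[:300,500:]=cv2.resize(s2[150:270,170:290],(300,300),interpolation=2)
o[300:,500:]=cv2.resize(tp[160:280,210:330],(300,300),interpolation=2)
cv2.imwrite('pics/c3.png',o);print(s['eef_pos'],s['eef_rot'],s['ft_force'])
E
```

```text
time_s: 3.18
eef_pos: [0.4341, 0.303, 0.1484]
eef_rot: [[-0.992, 0.129, -0.001], [0.129, 0.992, -0.0], [0.0, -0.0, -1.0]]
ft_force: [-0.3, -0.3, -1.1]
grip_width: 0.0597
finger_force: 30.0
[0.43413456 0.30299793 0.14839087] [[-9.91658098e-01  1.28895111e-01 -5.16374345e-04]
 [ 1.28895278e-01  9.91658164e-01 -3.04407438e-04]
 [ 4.72830205e-04 -3.68426315e-04 -9.99999820e-01]] [-0.27498216 -0.34684637 -1.13582184]
```

View pics/c3.png

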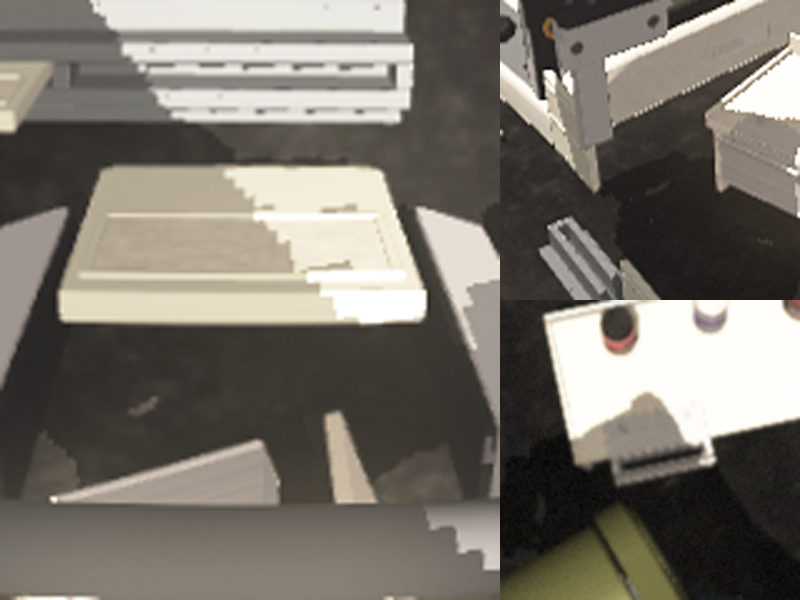

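The crop shows the holder held squarely between the fingers: its top face is at y 288–322, x 60–425, and its lower edge at y 167, x 105–380. The slot is visible in the top view, crop (620,470)–(705,450). Next I check the held lean and zoom in on the clip.

Run:
```python
from h import *
from scipy.optimize import least_squares
np.set_printoptions(precision=3,suppress=True)
f=grab('wrist');s=f['s'];R=s['eef_rot'];p=s['eef_pos']
pix=np.array([[105,167],[380,167],[60,290],[425,290],[60,322],[427,322]])/3.3333+[205,180]-.35
# holder pts: (x,y,z) tool = pos + rot_y(lean)*( -hx ..)
H=np.array([[-2,28,0],[-2,-28,0],[-3,30,64],[-3,-30,64],[3,30,64],[3,-30,64]])/1000
def tool(v):
    a=np.radians(v[3]);h=H.copy();x=h[:,0]*np.cos(a)+h[:,2]*np.sin(a);z=-h[:,0]*np.sin(a)+h[:,2]*np.cos(a)
    return np.c_[-x+v[0],-(h[:,1])+v[1],v[2]-z]  # tool x=-holder x
# image left = tool -y -> holder y + is tool... pixel order gives left first => tool y negative
res=lambda v:np.concatenate([proj(f,p+R@q)-c for q,c in zip(tool(v),pix)])
for k in (0,1):
    r=least_squares(res,[0,0,-.0,0] if k else [0,0,.04,0],x_scale=[.001,.001,.001,1]);print(r.x[:3]*1000,r.x[3],r.fun)
t=cv2.imread('pics/t1.png');c=cv2.imread('pics/s1.png')
o=np.zeros((600,800,3),np.uint8)
o[:280]=cv2.resize(t[200:235,230:330],(800,280),interpolation=2)
o[280:,:]=cv2.resize(c[190:230,245:345],(800,320),interpolation=2)
cv2.imwrite('pics/c4.png',o)
```

```text
[ 1.633  0.575 39.361] -0.6880157279115723 [ 2.408 -0.108 -2.438 -0.095 -0.939 -0.093  1.259 -0.099 -0.226  0.197
 -0.076  0.186]
[ 1.633  0.575 39.361] -0.6880153271452276 [ 2.408 -0.108 -2.438 -0.095 -0.939 -0.093  1.259 -0.099 -0.226  0.197
 -0.076  0.186]
```

View pics/c4.png

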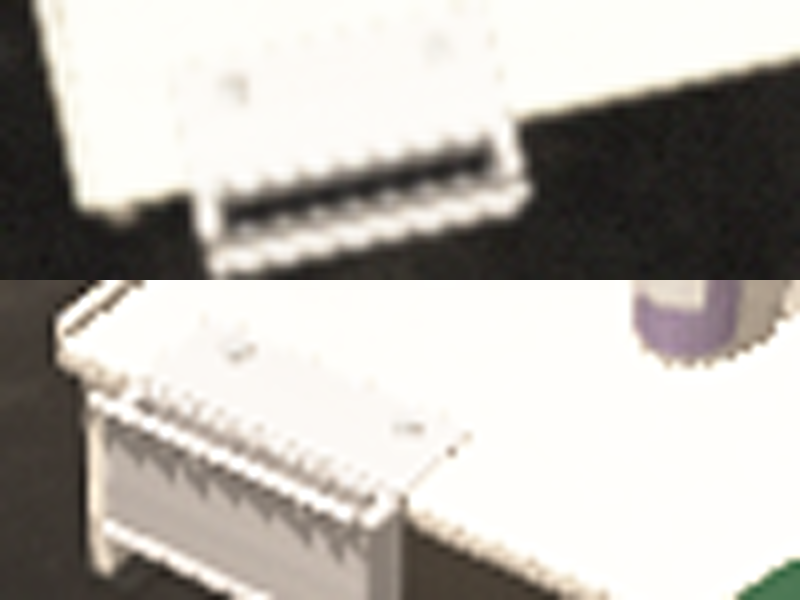

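The crop shows, in the top view, the clip's flange from (212,268) to (528,192) and the dark slot centred at about (358,173). The shelf's front edge runs from (528,120) to (800,62).

Run:
```python
from h import *
np.set_printoptions(precision=4,suppress=True)
f=grab('top')
g=lambda X,Y,z:onz(f,230+X/8-.44,200+Y/8-.44,z)[:2]+[.0017,.0015]
yw=lambda p,q:np.degrees(np.arctan2(-(p-q)[0],(p-q)[1]))
a,b=g(212,268,.083),g(528,192,.083);print('flange',a,b,(a+b)/2,np.hypot(*(a-b)),yw(a,b))
a,b=g(222,195,.075),g(492,143,.075);print('slotback',a,b,(a+b)/2,np.hypot(*(a-b)),yw(a,b))
a,b=g(528,120,.075),g(800,62,.075);print('edge',a,b,yw(a,b))
print('dark',g(358,173,.075))
# shelf edge on full image: fit line on white mask, right of clip
m=cv2.cvtColor(cv2.imread('pics/t1.png'),6)
P=[]
for u in range(300,350,2):
    col=m[195:222,u].astype(float);k=np.where((col[:-1]>128)&(col[1:]<=128))[0]
    if len(k):k=k[-1];P.append(onz(f,u,195+k+(col[k]-128)/(col[k]-col[k+1]),.07)[:2])
P=np.array(P);l=np.polyfit(P[:,1],P[:,0],1);print('edge fit yaw',np.degrees(np.arctan(-l[0])),np.std(P[:,0]-np.polyval(l,P[:,1])))
```

```text
flange [0.544  0.2946] [0.5616 0.2235] [0.5528 0.259 ] 0.07326529546397345 13.89712121540251
slotback [0.5617 0.2929] [0.5739 0.2315] [0.5678 0.2622] 0.0626680998120058 11.30065023125564
edge [0.5793 0.2232] [0.5931 0.1608] 12.45680698524323
dark [0.5669 0.262 ]
edge fit yaw 12.476380082519396 0.0003870073662492435
```

```bash
python3 -m inch '[[[-0.034,-0.0062,0,0,0,0,0.4],[-0.034,-0.0062,0,0,0,0,0.4],[-0.034,-0.0062,0,0,0,0,0.4],[-0.033,-0.0062,0,0,0,0,0.4],[0,0,0,0,0,-9.9,0.4]]]' >/dev/null;  python3 -m inch '[[[0,0,0,0,0,-10,0.4],[0,0,0.01,0,0,0,0.4],[0,0,0,0,0,0,0.4],[0,0,0,0,0,0,0.4]]]'
python3 - <<'E'
from h import *
f=grab('wrist');t=f['color']
s2=grab('scene')['color']
cv2.imwrite('pics/w5f.png',t)
o=np.zeros((600,800,3),np.uint8)
o[:400]=cv2.resize(t[190:290,180:380],(800,400),interpolation=2)
o[400:,:400]=cv2.resize(s2[160:240,220:380],(400,200),interpolation=2)
cv2.imwrite('pics/c5.png',o)
E
```

```text
time_s: 4.55
eef_pos: [0.565, 0.2612, 0.1387]
eef_rot: [[-0.977, -0.214, -0.0], [-0.214, 0.977, -0.0], [0.0, -0.0, -1.0]]
ft_force: [0.1, -0.3, -1.3]
grip_width: 0.0597
finger_force: 30.0
```

View pics/c5.png

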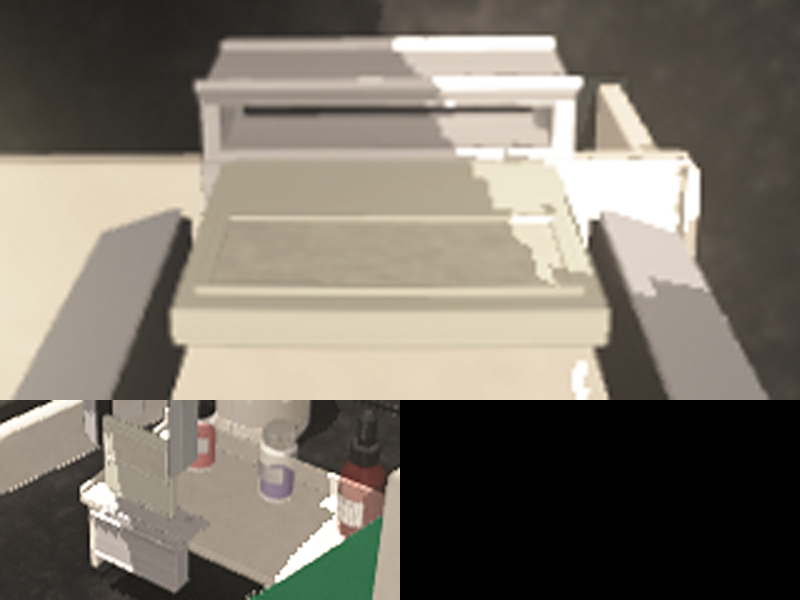

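The wrist view shows the clip square to the tool. The flange top is at crop y≈80, x 195–582. The slot's inner ends are at x≈222 and 553, its back edge at y≈150, and the holder's lower edge at y≈160.

Run:
```python
from h import *
np.set_printoptions(precision=2,suppress=True)
f=grab('wrist');s=f['s'];R=s['eef_rot'];p=s['eef_pos']
g=lambda X,Y,z:R.T@(onz(f,180+X/4-.37,190+Y/4-.37,z)-p)*1000
b=p[2]-.040
for n,X,Y,z in(('flangeL',195,80,.083),('flangeR',582,80,.083),('flange backL',195,100,.081),('slotbackL',222,151,.075),('slotbackR',553,151,.075),('clip L outer',203,152,.075),('clip R outer',577,152,.075),('underside L',222,40,.039),('underside R',555,40,.039),('holder botL',217,160,b),('botR',562,160,b),('toL 5mm',212,172,b+.005),('topfrontL',172,310,b+.064),('topfrontR',608,310,b+.064),('topbackL',172,345,b+.064),('topbackR',608,345,b+.064)):print(n,g(X,Y,z))
```

```text
flangeL [ 13.65 -36.54  56.1 ]
flangeR [13.67 37.29 56.1 ]
flange backL [  9.04 -37.02  58.1 ]
slotbackL [ -3.48 -32.96  64.11]
slotbackR [-3.46 33.31 64.11]
clip L outer [ -3.72 -36.83  64.11]
clip R outer [-3.7  38.19 64.11]
underside L [ 10.19 -36.92 100.1 ]
underside R [ 10.21  37.63 100.11]
holder botL [  3.25 -30.65  40.  ]
botR [ 3.26 31.79 40.  ]
toL 5mm [  2.77 -30.94  35.  ]
topfrontL [  4.62 -28.77 -24.  ]
topfrontR [  4.63  30.02 -24.  ]
topbackL [ -0.75 -29.13 -24.  ]
topbackR [ -0.74  30.39 -24.  ]
```

The holder is centred on the slot to within 0.5 mm with about 0.6° of lean, so I descend in stages.

```bash
python3 -m inch '[[[0,0,0.012,0,0,0,0.4],[0,0,0.01,0,0,0,0.4],[0,0,0.005,0,0,0,0.4],[0,0,0.003,0,0,0,0.4],[0,0,0,0,0,0,0.4]]]'; python3 -m inch '[[[0,0,0.004,0,0,0,0.4],[0,0,0.004,0,0,0,0.4],[0,0,0.003,0,0,0,0.4],[0,0,0,0,0,0,0.4]]]'
```

```text
time_s: 5.32
eef_pos: [0.5651, 0.2612, 0.1089]
eef_rot: [[-0.976, -0.216, -0.0], [-0.216, 0.976, -0.0], [0.0, -0.0, -1.0]]
ft_force: [0.0, -0.2, -0.7]
grip_width: 0.0597
finger_force: 30.0
time_s: 5.82
eef_pos: [0.565, 0.2612, 0.0976]
eef_rot: [[-0.976, -0.216, -0.0], [-0.216, 0.976, -0.0], [0.0, -0.0, -1.0]]
ft_force: [-0.2, -0.7, 0.0]
grip_width: 0.0596
finger_force: 30.0
```

```bash
python3 -m inch '[[[0,0,0.003,0,0,0,0.4],[0,0,0.002,0,0,0,0.4],[0,0,0,0,0,0,0.4]]]'; python3 -m inch '[[[0,0,0.002,0,0,0,0.4],[0,0,0.002,0,0,0,0.4],[0,0,0,0,0,0,0.4]]]'
```

```text
time_s: 6.2
eef_pos: [0.5653, 0.2613, 0.0932]
eef_rot: [[-0.976, -0.216, 0.001], [-0.216, 0.976, 0.0], [-0.001, 0.0, -1.0]]
ft_force: [0.1, -0.2, 3.1]
grip_width: 0.0597
finger_force: 30.0
time_s: 6.58
eef_pos: [0.5654, 0.2613, 0.0892]
eef_rot: [[-0.976, -0.216, 0.001], [-0.216, 0.976, 0.0], [-0.001, 0.0, -1.0]]
ft_force: [-0.5, -1.4, 6.8]
grip_width: 0.0599
finger_force: 30.0
```

```bash
python3 -m inch '[[[0,0,0.001,0,0,0,0.4],[0,0,0.001,0,0,0,0.4],[0,0,0,0,0,0,0.4]]]';python3 -m inch '[[[0,0,0.001,0,0,0,0.4],[0,0,0,0,0,0,0.4],[0,0,0,0,0,0,0.4]]]'
```

```text
time_s: 6.95
eef_pos: [0.5656, 0.2613, 0.0881]
eef_rot: [[-0.976, -0.216, 0.002], [-0.216, 0.976, 0.001], [-0.002, 0.0, -1.0]]
ft_force: [-0.8, -1.7, 11.2]
grip_width: 0.0595
finger_force: 30.0
time_s: 7.32
eef_pos: [0.5659, 0.2614, 0.088]
eef_rot: [[-0.976, -0.216, 0.003], [-0.216, 0.976, 0.001], [-0.003, 0.0, -1.0]]
ft_force: [-3.0, -1.1, 18.7]
grip_width: 0.0596
finger_force: 30.0
```

Run:
```python
from h import *
f=grab('wrist');t=f['color'];s2=grab('scene')['color']
o=np.zeros((600,800,3),np.uint8)
o[:300,:600]=cv2.resize(t[190:290,180:380],(600,300),interpolation=2)
o[300:,:600]=cv2.resize(s2[150:240,220:400],(600,300),interpolation=2)
cv2.imwrite('pics/c6.png',o);s=ctrl.read_state();print(s['eef_pos'],s['ft_force'])
```

```text
[0.56592528 0.26142969 0.08799996] [-3.30064433 -1.49296286 17.9638565 ]
```

View pics/c6.png

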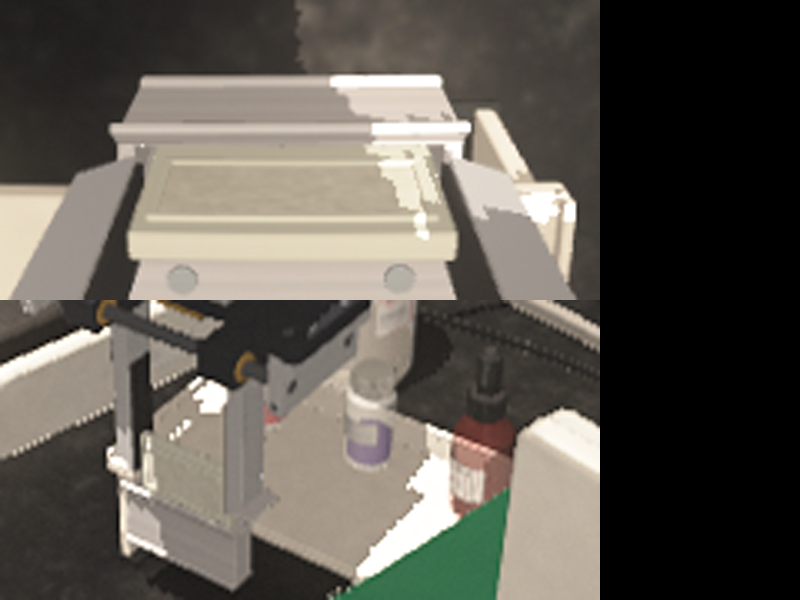

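The wrist view shows the holder behind the lip, upright, label to the front. Its top edge is at the same place relative to the fingers as before, so it hasn't slipped. The bottles are still standing. The arm stops against a rigid stop at 18 N, about 8 mm below the seat's start, so I'm handing in.

```bash
python3 -c "
from cell import workorder
print(workorder.job_done())"
```

```text
the job is handed in; nothing more can be done
None
```

The short holder is in the clip, upright with its label to the front, and the arm is still holding it against the seat's stop at about 18 N; the job was handed in at about 7.5 s, with no verdict returned.

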